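# Tighten a jar cap with a click wrench

### The job

Take the click wrench from its mat, fit its socket fully down over the six-sided cap of the white jar, and turn the cap clockwise (seen from above) until the wrench clicks. Stop at once when it clicks: do not push on to the end of the wrench's give. Then lift the wrench off and lay it back flat along its mat, socket mouth down, without disturbing the loose tablet bottle, carton and tape roll.

Things in the scene. Friction and masses are not known exactly. Their poses are not given: they have to be found in the camera images.
- wrench: click wrench, 245 mm long, 0.35 kg, lying level on its mat, mouth down. Origin: centre of the socket's mouth at the underside; z up along the socket's axis; the handle runs along -x. Black grip 24 mm wide and 24 mm high from x = -98 to -202 mm, centred 26 mm above the underside, then a 52 mm steel end disc to x = -216 mm. Round head top 48 mm above the underside. Centre of mass near x = -90 mm
- wrench_grip (a point): middle of the black grip, 140 mm from the socket's axis, 26 mm above the underside; axes as the wrench's. Turned clockwise, the wrench is rigid up to 1.5 N m about the socket's axis (11 N here, less if the gripper twists too), then breaks over: the handle gives and the moment falls steadily, 0.5 N m per 0.1 rad. At 0.04 rad of give it has clicked, over 0.17 is too far, at 0.20 it is rigid again
- wrench_socket (a point): centre of the socket's mouth. Hexagonal hole 43 mm across flats (1.5 mm play on each side of the cap), 25 mm deep, open downward; outside 66 mm across corners. Flats face its x axis and every 60 degrees from it. x is the wrench's x; only after the click does the handle turn (clockwise) against the socket, and eased back it springs straight by itself. Pressing over 5 N here tips it in a grip
- cap_top (a point): centre of the top of the jar's smooth grey six-sided screw cap, 116 mm above the table, z up. 40 mm across flats, top 4 mm bevelled to 33 mm; flats face its x axis and every 60 degrees from it. Below it a 49 mm round rim, 24 mm under the top. It does not sink. It turns clockwise 0.35 to 0.8 rad with 0.25 N m (2 N at the wrench's grip) before it comes tight; that angle cannot be seen
- wrench_mat: brown cork mat, 290 x 100 x 3 mm, fixed flat on the table; origin at the centre of its underside, long side along its x. At the start the wrench lies along it with its origin at about x = +95 mm and its handle to the mat's -x
- tablet_bottle: loose white tablet bottle with screw cap, 43 mm diameter, 77 mm high, standing near the front left of the table (another one far back left is fixed); origin at the centre of its underside
- carton: loose small medicine carton, 50 x 75 x 22 mm, origin at the centre of its underside
- tape: loose tape roll lying flat, 83 mm diameter, 19 mm high, origin at the centre of its underside
- jar_stand: fixed jar stand: 120 mm square plate, grey clamp ring 86 mm wide and 46 mm high with a small screw towards its -y, holding a white jar of 70 mm diameter that carries the cap; origin at the centre of its underside
Things that resemble listed ones, but are neither listed nor needed, are in the scene too. There is more than one size of the jar_stand; the one meant has the size given above.

How it is judged:
By the outcome, as a careful person would: the job done as asked, in the order asked, and still so for the second after the job is handed in, with the robot touching nothing.
It also fails if it takes over 72 s, if anything falls off the work surface, if the arm or the gripper's body presses on something with over 40 N, if the wrist force passes 120 N, or if a joint passes its speed limit or range.

### The arm

A 6-joint arm with a two-finger parallel gripper is mounted at the origin on a cart in front of the work surface, level with it; the furniture and walls round the work are solid. World frame = base frame: x ahead of the robot, y to its left, z up, the work surface at z = 0. Lengths are in m, angles in rad, forces in N, time in s.
With the tool pointing down it reaches from about 0.375 to 0.9 m from the base axis. Payload 3.1 kg.
Tool frame: the origin (TCP) lies between the finger pads; the fingertips stand manip.finger_overhang ahead of it and the grasp point (between the pads) lies 5 mm behind it (manip.finger_overhang is the distance from the TCP to the fingertips, in m); z points along the fingers, y is the line along which they close (so a half turn about z gives the same grasp; the last joint's range is limited). The gripper opens to 85 mm and grips with 20 to 120 N. Pads are 22 mm wide; open, the fingers measure 114 mm over their backs; the gripper's body (76 mm by 85 mm) begins 54 mm behind the grasp point. The pads swing forward as they close: fully open they stand 13 mm farther back than shut.
Start: joints at [1.008, 0.527, 1.433, -0, 1.181, -0.178], TCP at [0.234, 0.58, 0.245] pointing down, gripper open.
Joint ranges: [-3.08, 3.08], [-0.75, 2.2], [0.22, 2.44], [-1.43, 4.57], [0, 2.65], [-2.85, 2.85]. Speed limits (rad/s): [2.79, 2.79, 3.14, 3.14, 3.14, 3.14].

### API

Orientations are given as a unit quaternion [x, y, z, w].
In Python, from station import manip gives the robot as it stands.
- The arm moves only by the tool drive_tool, never from a script. Its argument "plan" is a list of rows, each a list of 7 numbers: the shift along the tool's x, y, z in m, then the turn, a rotation vector about the tool's x, y, z in degrees, then the opening, from -1 (shut) to 1 (fully open). In form: [[x, y, z, wx, wy, wz, gripper], ...]. A call has 1 to 10 rows; each row shifts and turns the commanded pose from where the row before left it, along the tool's axes as they then stand; what a row does not reach is not made up. A row lasts 1/10 s, in which the tool goes at most 50 mm and 8.59 degrees, less where a joint would pass 70% of its speed; a pose out of reach is approached as far as the arm can. A call is refused whole if a number of a shift passes 0.05 or a number of a turn 8.59, either way. A call with a gripper value outside its range is refused whole. The fingers move at their own pace and stop on an object; "newtons" is the grip in N (left out, the last holds). Time passes only in rows, so rows that do not move let the fingers close. It gives the time, the measured TCP pose, the force, the opening and the grip force at its end, in the units of the state.
- manip.sense(): the state, without advancing time (a new reading comes with each control period).
- manip.snapshot(name): name is "scene" or "top" or "wrist"; returns a dict with "image" (400x640x3 uint8, red, green, blue), "z_map" (400x640 float32, m along the optical axis (not along the pixel's ray), 0 where there is no reading), "fov_y" (degrees; the focal length in pixels is half the picture's height over the tangent of half this angle, whatever the lens; pixels are square), "cx", "cy" (the principal point, pixels), "extrinsics" (4x4, takes a point from camera to world coordinates); the wrist camera has in their place "mount" (4x4, takes a point from camera to tool coordinates, whose origin is the TCP and whose axes are the flange's). Camera axes: x right, y up, looking along -z (the intrinsics and any distortion apply to the point x, -y, -z); pixel columns grow to the right and rows downward; lengths in m; the calibration is good to about 2 mm. A picture is of the moment at which its call begins: read the wrist's pose just before it.
- manip.sign_off(): hands the job in; it is judged then, once.
The state is a dict: "t": time; "q": joint angles; "qd": joint speeds; "tau": joint torques, N m; "tcp_pos": TCP position; "tool_rot": TCP orientation; "force": force on the tool from outside, world axes, zero at the start; "ft_torque": the same for the moment, N m; "finger_gap": opening from 0.0 (shut) to 1.0 (fully open); "gripper_force": force on a finger pad.
Only numpy, scipy, OpenCV 4.12 (cv2) and the standard library are available. Lean on these libraries where they do the work, as an engineer would, in place of code of your own. Each camera call takes 0.05 s, during which the arm holds its last target. There are 200 camera calls.

## Working session

There is one attempt and no reset: what is moved stays moved. The work goes in short steps, Python scripts to look and compute and a tool call to move; the robot and the scene stay as the last step left them, time stands still between calls to the robot, and variables do not carry over. Pictures are saved under pics/ and viewed, at most 10 in all, crops included, and the job is handed in when it is done.

Besides the shell and the picture viewer there is one more tool, called after "Request:" as a command line: name --pt "numbers of a row" for each row, then --argument value for the rest. drive_tool: Moves the arm, as the interface text tells. Its arguments: {"type":"object","properties":{"plan":{"type":"array"},"newtons":{"type":"number"}},"required":["plan"]}

```bash
mkdir -p pics; ls
python3 - <<'E'
from station import manip
import cv2,numpy as np,pickle
print(manip.finger_overhang, manip.sense())
for n in("scene","top","wrist"):
    s=manip.snapshot(n); pickle.dump(s,open(f"pics/{n}0.pkl","wb"))
    cv2.imwrite(f"pics/{n}0.png",s["image"][:,:,::-1])
    print(n,{k:(v if not hasattr(v,'shape') or v.size<20 else v.shape) for k,v in s.items()})
E
```

```text
pics
0.014 {'t': 0.0, 'q': array([ 1.00851372e+00,  5.28467374e-01,  1.43390699e+00, -6.44779459e-06,
        1.18139109e+00, -1.78512602e-01]), 'qd': array([-0.00054422,  0.0003108 , -0.00063111, -0.0005473 ,  0.00013066,
       -0.00113386]), 'tau': array([ 8.65936217e-04, -4.42336857e+01, -1.78034413e+01, -3.02178414e-04,
        8.44679569e-03, -1.67855268e-05]), 'tcp_pos': array([0.23362147, 0.57895451, 0.24433135]), 'tool_rot': array([ 1.90708322e-01,  9.81646146e-01, -1.01380513e-03, -3.90483378e-04]), 'force': array([ 0.40729589,  0.55303433, -0.08063158]), 'ft_torque': array([ 0.00867327,  0.03005131, -0.00425012]), 'gripper_force': 0.0, 'finger_gap': 0.9992203766022645}
scene {'image': (400, 640, 3), 'z_map': (400, 640), 'fov_y': 49.78664128019415, 'cx': 317.1618280852982, 'cy': 192.64415966224325, 'extrinsics': array([[ 0.80988871,  0.37256028, -0.45307738, -0.04446072],
       [-0.58656888,  0.51984076, -0.62104954, -0.79803335],
       [ 0.0041497 ,  0.76874211,  0.63954543,  0.91610784],
       [ 0.        ,  0.        ,  0.        ,  1.        ]])}
top {'image': (400, 
[... 151 characters left out ...]
104 , -0.18214681,  0.31593463],
       [-0.99955722,  0.01314114, -0.02669609, -0.00622465],
       [-0.02385158,  0.18254107,  0.98290888,  1.18054092],
       [ 0.        ,  0.        ,  0.        ,  1.        ]])}
wrist {'image': (400, 640, 3), 'z_map': (400, 640), 'fov_y': 68.78063459493453, 'cx': 317.41421960654947, 'cy': 193.70417284721842, 'mount': array([[-4.51586014e-04,  9.52152618e-01,  3.05622623e-01,
         7.77745813e-02],
       [ 9.99998692e-01,  9.04616478e-04, -1.34069762e-03,
        -6.24382640e-04],
       [-1.55302001e-03,  3.05621618e-01, -9.52151782e-01,
        -1.29711595e-01],
       [ 0.00000000e+00,  0.00000000e+00,  0.00000000e+00,
         1.00000000e+00]])}
```

View pics/top0.png

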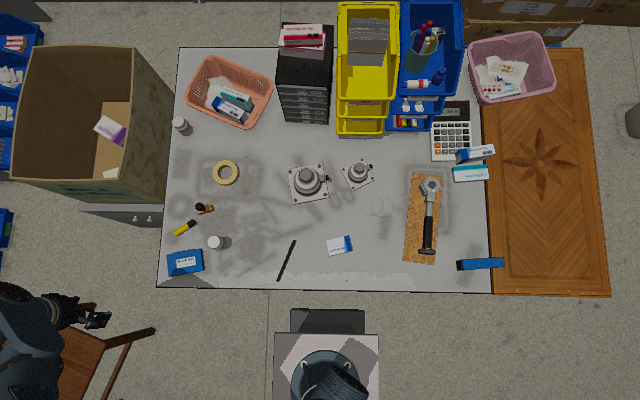

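View pics/scene0.png

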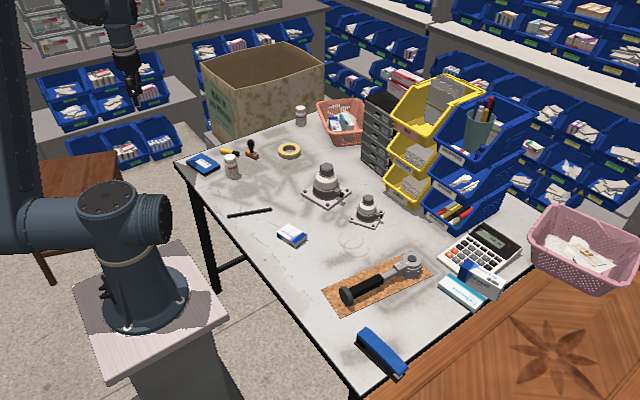

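The top view shows the larger jar stand, the target, at about (308,180), with a smaller lookalike at (358,172). The wrench is on its mat from (428,185), the head, to (427,250), the end disc. The loose items are the bottle at (217,242), the carton at (340,245) and the tape at (225,172).

```bash
cat > h.py <<'E'
import numpy as np,cv2,pickle
from scipy.spatial.transform import Rotation as R
def cloud(s,tcp=None,rot=None):
    h,w=s["z_map"].shape; f=h/2/np.tan(np.radians(s["fov_y"]/2))
    v,u=np.mgrid[:h,:w]; z=s["z_map"].astype(float)
    p=np.stack([(u-s["cx"])/f*z,-(v-s["cy"])/f*z,-z],-1)
    if "extrinsics" in s: T=s["extrinsics"]
    else:
        T=np.eye(4); T[:3,:3]=R.from_quat(rot).as_matrix(); T[:3,3]=tcp; T=T@s["mount"]
    P=p@T[:3,:3].T+T[:3,3]; P[z==0]=np.nan
    return P,T,f
def rect(pts):
    (c,(a,b),ang)=cv2.minAreaRect(pts.astype(np.float32)*1000)
    return np.round(c,1),round(a,1),round(b,1),round(ang,2)
E
python3 - <<'E'
from h import *
for n in("top","scene"):
    s=pickle.load(open(f"pics/{n}0.pkl","rb")); P,T,f=cloud(s); 
    hsv=cv2.cvtColor(s["image"],cv2.COLOR_RGB2HSV)
    x,y,z=P[...,0],P[...,1],P[...,2]
    ws=(x>.25)&(x<.8)&(y>-.5)&(y<.55)
    tab=ws&(np.abs(z)<.01); print(n,"table z",np.nanmedian(z[tab]))
    mat=ws&(y<-.15)&(abs(z-.003)<.008)&(hsv[...,1]>90)&(hsv[...,0]<25)
    k=cv2.morphologyEx(mat.astype(np.uint8),cv2.MORPH_OPEN,np.ones((3,3)))>0
    print("mat",rect(P[k][:,:2]))
    c=P[k][:,:2].mean(0)
    wr=ws&(z>.015)&(z<.07)&(y<-.2)&(abs(x-c[0])<.18)&(abs(y-c[1])<.08)
    print("wrench",rect(P[wr][:,:2]),np.nanmax(z[wr]))
    grip=wr&(hsv[...,2]<70); print("grip",rect(P[grip][:,:2]),np.nanmedian(z[grip]),np.nanmax(z[grip]))
    for lo,hi in((.110,.125),(.040,.052),(.002,.02)):
        m=ws&(z>lo)&(z<hi)&(y>-.05)&(y<.15)&(x>.4)&(x<.75); print("cap",lo,m.sum(),rect(P[m][:,:2]),np.nanmedian(P[m],0))
    m=ws&(z>.012)&(z<.15); nn,lab,st,ce=cv2.connectedComponentsWithStats(m.astype(np.uint8))
    for i in range(1,nn):
        if st[i,4]>25: q=P[lab==i]; print(np.round(np.median(q,0),3),st[i,4],np.round(q.max(0)-q.min(0),3),round(q[:,2].max(),3))
E
```

```text
top table z 0.0009668927805643879
mat (array([ 513.1, -302.8]), 100.2, 289.9, 82.42)
wrench (array([ 517. , -311.2]), 64.2, 244.0, 82.91) 0.0600132535358453
grip (array([ 507.5, -304.6]), 43.4, 225.5, 87.94) 0.04053239065123582 0.05877436654048651
cap 0.11 145 (array([620.7,  69.6]), 40.8, 38.8, 59.96) [0.61957031 0.07026002 0.11663661]
cap 0.04 183 (array([625.7,  62.9]), 81.7, 102.6, 42.34) [0.60750815 0.04602463 0.04629653]
cap 0.002 2231 (array([574.9,  50. ]), 349.6, 199.8, 0.02) [0.57660966 0.05240836 0.00416383]
[ 0.793 -0.249  0.142] 89 [0.008 0.081 0.016] 0.15
[ 0.781 -0.091  0.143] 82 [0.017 0.104 0.023] 0.149
[0.788 0.276 0.086] 135 [0.025 0.098 0.02 ] 0.094
[0.789 0.479 0.055] 160 [0.019 0.04  0.07 ] 0.082
[ 0.779 -0.095  0.05 ] 256 [0.027 0.149 0.06 ] 0.074
[ 0.792 -0.253  0.05 ] 226 [0.013 0.148 0.048] 0.061
[ 0.745 -0.414  0.02 ] 1323 [0.109 0.166 0.048] 0.061
[0.651 0.341 0.02 ] 362 [0.082 0.085 0.015] 0.027
[ 0.646 -0.091  0.054] 357 [0.078 0.08  0.078] 0.09
[0.607 0.065 0.045] 1077 [0.136 0.136 0.109] 0.121
[ 0.658 -0.451  0.02 ] 480 [0.059 0.099 0.014] 0.026
[ 0.53
[... 1001 characters left out ...]
.034 0.051 0.063] 0.075
[0.652 0.334 0.021] 223 [0.084 0.089 0.014] 0.026
[0.421 0.332 0.044] 336 [0.098 0.171 0.07 ] 0.083
[0.359 0.445 0.017] 401 [0.087 0.127 0.011] 0.023
[ 0.787 -0.121  0.143] 146 [0.022 0.132 0.025] 0.15
[0.604 0.046 0.047] 1108 [0.138 0.126 0.11 ] 0.122
[ 0.783 -0.107  0.041] 373 [0.026 0.152 0.059] 0.073
[ 0.796 -0.251  0.144] 104 [0.008 0.083 0.014] 0.15
[ 0.645 -0.109  0.038] 517 [0.107 0.098 0.077] 0.089
[ 0.794 -0.256  0.047] 329 [0.013 0.148 0.043] 0.061
[ 0.417 -0.041  0.023] 397 [0.065 0.083 0.016] 0.029
[ 0.709 -0.437  0.022] 2285 [0.17  0.164 0.049] 0.061
[ 0.523 -0.322  0.042] 1294 [0.245 0.074 0.048] 0.06
[ 0.365 -0.454  0.052] 653 [0.038 0.093 0.045] 0.057
```

Request:
drive_tool --pt "-0.034 -0.021 -0.004 0 0 0 1" --pt "-0.034 -0.021 -0.004 0 0 0 1" --pt "-0.034 -0.021 -0.004 0 0 0 1" --pt "-0.034 -0.021 -0.004 0 0 0 1" --pt "-0.034 -0.021 -0.004 0 0 0 1" --pt "-0.034 -0.021 -0.004 0 0 0 1" --pt "-0.034 -0.021 -0.004 0 0 0 1" --pt "-0.034 -0.021 -0.004 0 0 0 1" --pt "-0.034 -0.021 -0.004 0 0 0 1" --pt "-0.034 -0.021 -0.004 0 0 0 1"

```text
t: 1.15
tcp_pos: [0.4712, 0.256, 0.2853]
tool_rot: [0.191, 0.982, -0.0, -0.0]
force: [0.1, 1.1, 0.4]
finger_gap: 1.004
gripper_force: 0.0
```

Request:
drive_tool --pt "-0.034 -0.021 -0.003 0 0 -3 1" --pt "-0.034 -0.021 -0.003 0 0 -3 1" --pt "-0.034 -0.021 -0.003 0 0 -3 1" --pt "-0.034 -0.019 -0.003 0 0 -3 1" --pt "-0.034 -0.018 0 0 0 -3 1" --pt "-0.03 -0.01 0 0 0 0 1" --pt "0 0 0 0 0 0 1" --pt "0 0 0 0 0 0 1" --pt "0 0 0 0 0 0 1"

```text
t: 2.05
tcp_pos: [0.6331, 0.1021, 0.2968]
tool_rot: [0.061, 0.998, 0.0, -0.001]
force: [0.1, 0.7, 0.3]
finger_gap: 1.0
gripper_force: 0.0
```

```bash
cat >> h.py <<'E'
def wrist(name):
    from station import manip
    st=manip.sense(); s=manip.snapshot("wrist"); s["tcp"],s["rot"]=st["tcp_pos"],st["tool_rot"]
    pickle.dump(s,open(f"pics/{name}.pkl","wb")); cv2.imwrite(f"pics/{name}.png",s["image"][:,:,::-1])
    M=R.from_quat(s["rot"]).as_matrix(); print("t",round(st["t"],2),"tcp",s["tcp"].round(4),"yaw",np.degrees(np.arctan2(M[1,0],M[0,0])).round(2),"z",M[:,2].round(4),"F",st["force"].round(2),"gap",st["finger_gap"])
    return s
E
python3 -c "
from h import *
wrist('cap1')"
```

```text
t 2.05 tcp [0.6331 0.1021 0.2968] yaw 173.04 z [-2.e-03  3.e-04 -1.e+00] F [0.11 0.68 0.35] gap 1.0002167364688397
```

View pics/cap1.png

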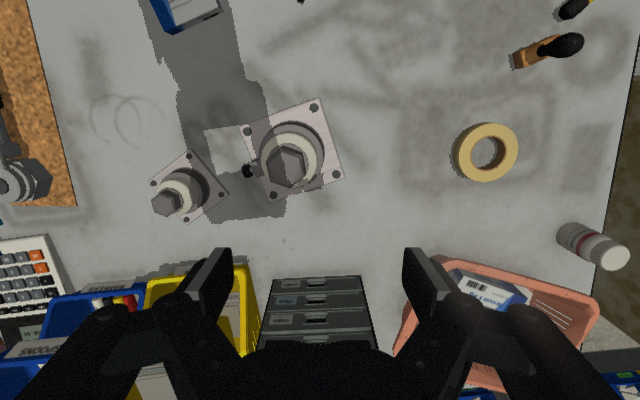

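The wrist view shows the target cap at (288,166), the small stand at left (170,195), the wrench head at the left edge (20,185) and the tape at (486,152).

```bash
cat >> h.py <<'E'
def hexfit(xy):
    # orientation (deg mod 60) of flats' normals and centre from support widths of the hull
    h=cv2.convexHull((xy*1000).astype(np.float32))[:,0]; best=[]
    for a in np.arange(0,60,.5):
        n=np.radians(a+np.array([0,60,120])); d=np.stack([np.cos(n),np.sin(n)],-1)
        pr=h@d.T; mx,mn=pr.max(0),pr.min(0); c=np.linalg.lstsq(d,(mx+mn)/2,rcond=None)[0]
        best.append(((mx-mn).sum()/3,a,c.round(2),(mx-mn).round(1)))
    return sorted(best,key=lambda b:b[0])[:3]
E
python3 - <<'E'
from h import *
s=pickle.load(open("pics/cap1.pkl","rb")); P,T,f=cloud(s,s["tcp"],s["rot"])
x,y,z=P[...,0],P[...,1],P[...,2]
near=(np.hypot(x-.62,y-.066)<.06)
print("table",np.nanmedian(z[(abs(z)<.012)]))
for lo in (.104,.108,.111,.114,.1155):
    m=near&(z>lo); print(lo,m.sum(),P[m][:,:2].mean(0).round(4),np.nanmedian(z[m]).round(4)); [print("  ",b) for b in hexfit(P[m][:,:2])]
c=s["image"][130:205,250:335]; c=cv2.resize(c,None,fx=7,fy=7,interpolation=cv2.INTER_CUBIC)
cv2.imwrite("pics/cap1c.png",c[:,:,::-1])
E
```

```text
table 0.0012130799712299356
0.104 28877 [0.6191 0.0711] 0.3638
   (np.float64(72.9654526016501), np.float64(20.0), array([621.2 ,  75.12]), array([46. , 97.3, 75.6]))
   (np.float64(72.98621232401841), np.float64(19.5), array([621.07,  75.06]), array([45.6, 97.3, 76.1]))
   (np.float64(73.00141386374058), np.float64(19.0), array([620.93,  75.  ]), array([45.2, 97.2, 76.6]))
0.108 28856 [0.6191 0.071 ] 0.3638
   (np.float64(72.9654526016501), np.float64(20.0), array([621.2 ,  75.12]), array([46. , 97.3, 75.6]))
   (np.float64(72.98621232401841), np.float64(19.5), array([621.07,  75.06]), array([45.6, 97.3, 76.1]))
   (np.float64(73.00141386374058), np.float64(19.0), array([620.93,  75.  ]), array([45.2, 97.2, 76.6]))
0.111 28839 [0.6191 0.071 ] 0.3638
   (np.float64(72.9654526016501), np.float64(20.0), array([621.2 ,  75.12]), array([46. , 97.3, 75.6]))
   (np.float64(72.98621232401841), np.float64(19.5), array([621.07,  75.06]), array([45.6, 97.3, 76.1]))
   (np.float64(73.00141386374058), np.float64(19.0), array([620.93,  75.  ]), array([45.2, 97.2, 76.6]))
0.114 28735 [0.6191 0.071 ] 0.3639
   (np.float64(72.90840997657936), np.float64(19.5), array([621.14,  75.09]), array([45.4, 97.3, 76.1]))
   (np.float64(72.92079758622366), np.float64(19.0), array([621.01,  75.03]), array([45. , 97.2, 76.6]))
   (np.float64(72.92463954986404), np.float64(17.5), array([620.61,  74.87]), array([43.7, 96.8, 78.2]))
0.1155 28601 [0.6191 0.0711] 0.364
   (np.float64(72.15805165276872), np.float64(15.5), array([620.73,  74.88]), array([40. , 96.3, 80.2]))
   (np.float64(72.1767541739122), np.float64(16.0), array([620.87,  74.93]), array([40.4, 96.4, 79.7]))
   (np.float64(72.1841287560141), np.float64(15.0), array([620.63,  74.86]), array([39.7, 96.1, 80.7]))
```

View pics/cap1c.png

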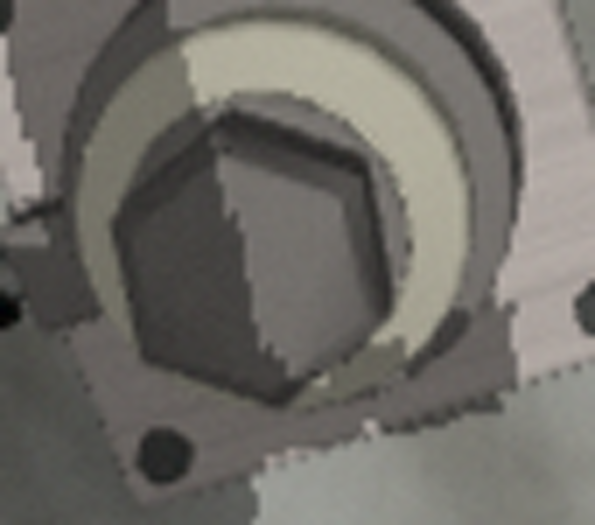

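The crop shows the cap's hexagon clearly. Its corners are at crop pixels (225,108), (368,160), (392,310), (283,405), (145,358) and (113,222). I'll cast these corners onto the bevel-base plane at z = 0.112.

```bash
cat >> h.py <<'E'
def cast(s,uv,zp):
    _,T,f=cloud(s,s.get("tcp"),s.get("rot")); uv=np.asarray(uv,float)
    d=np.stack([(uv[:,0]-s["cx"])/f,-(uv[:,1]-s["cy"])/f,-np.ones(len(uv))],-1)@T[:3,:3].T
    return T[:3,3]+d*((zp-T[2,3])/d[:,2])[:,None]
E
python3 - <<'E'
from h import *
s=pickle.load(open("pics/cap1.pkl","rb")); P,T,f=cloud(s,s["tcp"],s["rot"])
x,y,z=P[...,0],P[...,1],P[...,2]
near=(np.hypot(x-.62,y-.066)<.05)&(z<.13)
for lo in (.106,.110,.112,.114,.1155):
    m=near&(z>lo); print(lo,m.sum(),P[m][:,:2].mean(0).round(4),np.nanmedian(z[m]).round(4)); [print("  ",b) for b in hexfit(P[m][:,:2])[:1]]
c=np.array([(225,108),(368,160),(392,310),(283,405),(145,358),(113,222)])
q=cast(s,np.array([250,130])+(c+.5)/7-.5,.112)[:,:2]
ctr=q.mean(0); d=q-ctr; print("hex",ctr.round(4),np.linalg.norm(d,axis=1).round(4),((np.degrees(np.arctan2(d[:,1],d[:,0]))+30)%60).round(1))
e=np.roll(q,-1,0)-q; print("edges",((np.degrees(np.arctan2(e[:,1],e[:,0]))+90)%60).round(1),np.linalg.norm(e,axis=1).round(4))
for zz in(.112,.114): pass
E
```

```text
0.106 1167 [0.6203 0.0685] 0.1167
   (np.float64(40.12582509991623), np.float64(33.0), array([621.7 ,  67.63]), array([40. , 40. , 40.4]))
0.11 1145 [0.6205 0.0683] 0.1167
   (np.float64(40.11898188512696), np.float64(33.0), array([621.71,  67.63]), array([40. , 40. , 40.4]))
0.112 1130 [0.6206 0.0682] 0.1167
   (np.float64(40.10359826699875), np.float64(33.0), array([621.71,  67.61]), array([40. , 40. , 40.4]))
0.114 1034 [0.6208 0.068 ] 0.1168
   (np.float64(39.314064778797366), np.float64(33.5), array([621.2 ,  67.77]), array([39.1, 39.4, 39.4]))
0.1155 900 [0.6211 0.0679] 0.117
   (np.float64(37.264109931818), np.float64(34.0), array([620.92,  68.18]), array([37.7, 37.3, 36.8]))
hex [0.6209 0.0684] [0.0244 0.0242 0.0228 0.0237 0.0237 0.0227] [31.7 34.7 33.3 32.3 34.  36.7]
edges [32.8 31.2 34.5 33.3 33.1 37.4] [0.0232 0.0241 0.0236 0.0231 0.0223 0.0253]
```

Request:
drive_tool --pt "0.011 -0.042 0.005 0 0 0 1" --pt "0.011 -0.042 0.005 0 0 0 1" --pt "0.011 -0.042 0.005 0 0 0 1" --pt "0.011 -0.042 0.006 0 0 0 1" --pt "0.011 -0.042 0.006 0 0 0 1" --pt "0.011 -0.042 0.006 0 0 0 1" --pt "0.011 -0.042 0.006 0 0 0 1" --pt "0.011 -0.042 0.006 0 0 0 1" --pt "0.012 -0.042 0.006 0 0 0 1" --pt "0.012 -0.042 0.006 0 0 0 1"

```text
t: 3.1
tcp_pos: [0.4711, -0.302, 0.2406]
tool_rot: [0.06, 0.998, -0.0, 0.0]
force: [0.6, 0.4, -0.0]
finger_gap: 0.997
gripper_force: 0.0
```

Request:
drive_tool --pt "0 0 0 0 0 0 1" --pt "0 0 0 0 0 0 1" --pt "0 0 0 0 0 0 1"

```text
t: 3.4
tcp_pos: [0.4722, -0.3002, 0.2406]
tool_rot: [0.06, 0.998, 0.0, 0.0]
force: [0.9, 0.3, 0.6]
finger_gap: 0.999
gripper_force: 0.0
```

Run:
```python
from h import *
s=wrist('wr1'); P,T,f=cloud(s,s["tcp"],s["rot"])
x,y,z=P[...,0],P[...,1],P[...,2]
hsv=cv2.cvtColor(s["image"],cv2.COLOR_RGB2HSV)
near=(abs(x-.515)<.2)&(abs(y+.305)<.09)
print("table",np.nanmedian(z[(abs(z)<.012)&~near]))
mat=near&(abs(z-.003)<.008)&(hsv[...,1]>90)&(hsv[...,0]<25); print("mat",rect(P[mat][:,:2]))
w=near&(z>.012)&(z<.075); print("wr",rect(P[w][:,:2]))
top=near&(z>.046)&(z<.056); print("z>46",rect(P[top][:,:2]))
print("centreline:")
for a in np.arange(.37,.66,.015):
    m=w&(abs(x-a)<.0075); q=P[m]
    if len(q): print(round(a,3),q[:,1].min().round(4),q[:,1].max().round(4),q[:,2].max().round(4))
```

```text
t 3.4 tcp [ 0.4722 -0.3002  0.2406] yaw 173.09 z [ 1.e-04  6.e-04 -1.e+00] F [0.85 0.3  0.62] gap 0.9989820839463057
table 0.0011589120932920527
mat (array([ 514.5, -305.7]), 100.0, 289.5, 82.12)
wr (array([ 560.3, -322.9]), 80.8, 331.7, 78.27)
z>46 (array([ 516.7, -319.2]), 51.1, 241.6, 86.24)
centreline:
0.4 -0.3316 -0.2813 0.0575
0.415 -0.3271 -0.2819 0.0566
0.43 -0.3215 -0.2963 0.0441
0.445 -0.3224 -0.2979 0.044
0.46 -0.3237 -0.2997 0.0436
0.475 -0.3256 -0.3005 0.0438
0.49 -0.3263 -0.3021 0.0442
0.505 -0.3277 -0.3031 0.0442
0.52 -0.3262 -0.3058 0.0425
0.535 -0.3279 -0.3089 0.0407
0.55 -0.3309 -0.3108 0.0484
0.565 -0.3343 -0.3081 0.051
0.58 -0.3429 -0.3052 0.051
0.595 -0.3537 -0.2982 0.054
0.61 -0.3581 -0.2931 0.0544
0.625 -0.3498 -0.2957 0.0532
0.64 -0.3364 -0.314 0.0503
```

View pics/wr1.png

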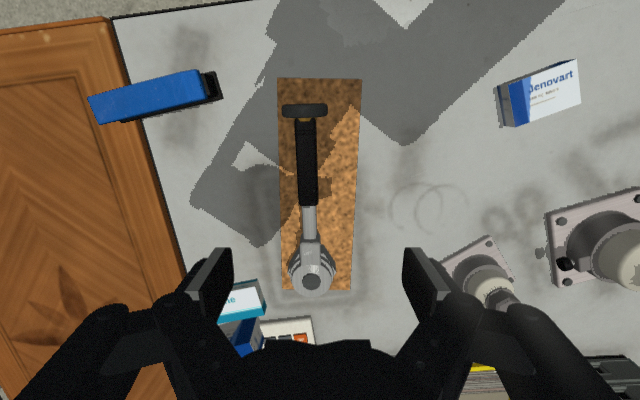

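The wrist view shows the wrench on its mat. The end disc is at (304,111), the grip runs from (306,120) to (309,205), and the head centre is at about (312,280). Next I'll work out the along-axis position.

Run:
```python
from h import *
s=pickle.load(open("pics/wr1.pkl","rb")); P,T,f=cloud(s,s["tcp"],s["rot"])
x,y,z=P[...,0],P[...,1],P[...,2]
hsv=cv2.cvtColor(s["image"],cv2.COLOR_RGB2HSV)
w=(abs(x-.515)<.145)&(abs(y+.316)<.045)&(z>.012)&(z<.075)
a=np.radians(-5.2); u=np.array([np.cos(a),np.sin(a)]); n=np.array([-u[1],u[0]])
Q=(P[...,:2]-[.47,-.313]); A=Q@u; B=Q@n
g=w&(hsv[...,2]<60)&(abs(B)<.008)&(z>.036)
for r in range(100,300,6):
    m=w[r]; 
    if m.any(): print(r,A[r,m].mean().round(4),"B",B[r,m].min().round(4),B[r,m].max().round(4),"z",z[r,m].max().round(4),"V",int(np.median(hsv[r,m,2])))
print("disc",A[w&(z>.047)&(A<0)].min(),A[w&(z>.047)&(A<0)].max())
h=w&(A>.1)&(z>.049); pts=P[h][:,:2]; print("head top",rect(pts),cv2.minEnclosingCircle((pts*1000).astype(np.float32)),np.median(z[h]))
print("head extent A",A[w].max())
```

```text
106 -0.0711 B -0.0238 0.0255 z 0.0557 V 42
112 -0.0651 B -0.0241 0.0253 z 0.0571 V 42
118 -0.0583 B -0.0115 0.013 z 0.0445 V 89
124 -0.052 B -0.0115 0.0117 z 0.0434 V 22
130 -0.0456 B -0.0116 0.0115 z 0.0438 V 19
136 -0.039 B -0.011 0.0124 z 0.0435 V 24
142 -0.0324 B -0.0115 0.0122 z 0.0434 V 23
148 -0.0256 B -0.0105 0.012 z 0.0426 V 22
154 -0.0189 B -0.011 0.0117 z 0.0434 V 25
160 -0.0121 B -0.0115 0.0115 z 0.0433 V 23
166 -0.0049 B -0.0106 0.0124 z 0.043 V 21
172 0.0021 B -0.011 0.0122 z 0.0429 V 20
178 0.0093 B -0.0114 0.012 z 0.0426 V 18
184 0.0163 B -0.0105 0.0118 z 0.0442 V 19
190 0.024 B -0.0109 0.0127 z 0.0433 V 19
196 0.0311 B -0.011 0.0113 z 0.0433 V 17
202 0.0387 B -0.0104 0.0123 z 0.0432 V 19
208 0.0477 B -0.0074 0.0084 z 0.0401 V 140
214 0.0556 B -0.0079 0.0093 z 0.0401 V 149
220 0.0634 B -0.0083 0.0091 z 0.0402 V 143
226 0.0714 B -0.0073 0.0088 z 0.0397 V 142
232 0.0801 B -0.0077 0.0096 z 0.0404 V 142
238 0.0884 B -0.0123 0.0133 z 0.0401 V 119
244 0.0909 B -0.0113 0.0132 z 0.0497 V 136
250 0.1029 B -0.0169 0.0196 z 0.0501 V 147
256 0.1127 B -0.0231 0.0249 z 0.0504 V 142
262 0.1211 B -0.0294 0.0303 z 0.0504 V 139
268 0.1272 B -0.0316 0.0324 z 0.0503 V 151
274 0.1339 B -0.0311 0.0306 z 0.0524 V 150
280 0.141 B -0.0265 0.0275 z 0.0544 V 137
286 0.1497 B -0.0232 0.0231 z 0.053 V 150
292 0.1595 B -0.0172 0.0178 z 0.0504 V 152
disc -0.0735251346715689 -0.059698016817957104
head top (array([ 603. , -324.8]), 48.6, 66.8, 84.21) ((602.4193115234375, -324.0110168457031), 34.03396224975586) 0.04982454637513262
head extent A 0.16784335835309783
```

Request:
drive_tool --pt "-0.001 -0.012 0.02 0 0 -1.7 1" --pt "0 0 0.04 0 0 0 1" --pt "0 0 0.04 0 0 0 1" --pt "0 0 0.04 0 0 0 1" --pt "0 0 0.03 0 0 0 1" --pt "0 0 0.02 0 0 0 1" --pt "0 0 0 0 0 0 1" --pt "0 0 0 0 0 0 1"

```text
t: 4.25
tcp_pos: [0.4723, -0.3129, 0.0507]
tool_rot: [0.045, 0.999, 0.0, 0.0]
force: [-0.3, -0.1, 0.5]
finger_gap: 1.001
gripper_force: 0.0
```

Run:
```python
from h import *
s=wrist('wr2'); P,T,f=cloud(s,s["tcp"],s["rot"])
x,y,z=P[...,0],P[...,1],P[...,2]
w=(abs(x-.47)<.05)&(abs(y+.313)<.03)&(z>.015)&(z<.06)
for r in range(0,400,20):
    m=w[r]&(z[r]<.05)
    if m.sum()>5: print(r,x[r,m].mean().round(4),y[r,m].min().round(4),y[r,m].max().round(4),z[r,m].max().round(4))
```

```text
t 4.25 tcp [ 0.4723 -0.3129  0.0507] yaw 174.82 z [ 1.e-04 -0.e+00 -1.e+00] F [-0.26 -0.13  0.51] gap 1.0013863843870663
160 0.422 -0.3205 -0.2969 0.0433
180 0.432 -0.3209 -0.2981 0.0434
200 0.4424 -0.3222 -0.2987 0.0428
220 0.4531 -0.3228 -0.3 0.0431
240 0.4645 -0.3242 -0.3008 0.0431
260 0.4762 -0.325 -0.3022 0.0432
280 0.4888 -0.3266 -0.303 0.0433
300 0.5016 -0.3273 -0.3045 0.0432
320 0.5181 -0.3259 -0.3102 0.0403
```

Request:
drive_tool --pt "0 0 0.014 0 0 0 1" --pt "0 0 0.013 0 0 0 1" --pt "0 0 0 0 0 0 1" --pt "0 0 0 0 0 0 0.3" --pt "0 0 0 0 0 0 -1" --pt "0 0 0 0 0 0 -1" --pt "0 0 0 0 0 0 -1" --pt "0 0 0 0 0 0 -1" --pt "0 0 0 0 0 0 -1" --pt "0 0 0 0 0 0 -1" --newtons 110

```text
t: 5.3
tcp_pos: [0.4716, -0.314, 0.0239]
tool_rot: [0.046, 0.999, -0.0, 0.0]
force: [-1.7, 1.2, 6.4]
finger_gap: 0.264
gripper_force: 107.9
```

Request:
drive_tool --pt "0 0 0 0 0 0 -1" --pt "0 0 0 0 0 0 -1" --pt "0 0 0 0 0 0 -1"

```text
t: 5.6
tcp_pos: [0.4717, -0.314, 0.0239]
tool_rot: [0.046, 0.999, -0.0, 0.0]
force: [-0.5, 0.4, 5.9]
finger_gap: 0.262
gripper_force: 107.9
```

Request:
drive_tool --pt "0 0 -0.005 0 0 0 -1" --pt "0 0 -0.015 0 0 0 -1" --pt "0 0 -0.03 0 0 0 -1" --pt "0 0 -0.03 0 0 0 -1" --pt "0 0 -0.03 0 0 0 -1" --pt "0 0 -0.03 0 0 0 -1" --pt "0 0 -0.02 0 0 0 -1" --pt "0 0 -0.01 0 0 0 -1" --pt "0 0 0 0 0 0 -1" --pt "0 0 0 0 0 0 -1"

```text
t: 6.6
tcp_pos: [0.4708, -0.3132, 0.1926]
tool_rot: [0.046, 0.999, 0.001, -0.001]
force: [0.3, -0.1, -3.5]
finger_gap: 0.264
gripper_force: 107.9
```

```bash
cat >> h.py <<'E'
def head(name,tag):
    # wrench in hand: profile along its axis, in the tool frame, from a fixed camera
    from station import manip
    st=manip.sense(); s=manip.snapshot(name); P,T,f=cloud(s); pickle.dump(s,open(f"pics/{tag}.pkl","wb"))
    M=R.from_quat(st["tool_rot"]).as_matrix(); Q=(P-st["tcp_pos"])@M  # tool coords
    m=(Q[...,0]<-.045)&(Q[...,0]>-.19)&(abs(Q[...,1])<.045)&(abs(Q[...,2])<.05)
    print(name,"tcp",st["tcp_pos"].round(4),"quat",st["tool_rot"].round(4),"F",st["force"].round(2),"T",st["ft_torque"].round(3),"gap",round(st["finger_gap"],3),"n",m.sum())
    for a in np.arange(-.18,-.045,.015):
        k=m&(abs(Q[...,0]-a)<.0075)
        if k.sum()>3: q=Q[k]; print("  x",a.round(3),"y",q[:,1].min().round(4),q[:,1].max().round(4),"z top",q[:,2].min().round(4),np.percentile(q[:,2],20).round(4))
    print("  x extent",Q[m][:,0].min().round(4)); return Q,m,s
E
python3 - <<'E'
from h import *
head("top","t1"); head("scene","s1")
E
```

```text
top tcp [ 0.4708 -0.3132  0.1926] quat [ 4.610e-02  9.989e-01  7.000e-04 -8.000e-04] F [ 0.26 -0.11 -3.55] T [0.019 0.138 0.032] gap 0.264 n 635
  x -0.165 y -0.0134 0.0224 z top -0.0268 -0.0239
  x -0.15 y -0.0213 0.0342 z top -0.0304 -0.0263
  x -0.135 y -0.0289 0.0352 z top -0.0313 -0.0258
  x -0.12 y -0.0207 0.0281 z top -0.0271 -0.0249
  x -0.105 y -0.0081 0.0199 z top -0.0272 -0.0245
  x -0.09 y -0.0079 0.0172 z top -0.0269 -0.0247
  x -0.075 y -0.005 0.0116 z top -0.0173 -0.015
  x -0.06 y -0.0015 0.0116 z top -0.0169 -0.0145
  x -0.045 y 0.0085 0.0119 z top -0.0146 -0.0121
  x extent -0.1665
scene tcp [ 0.4707 -0.313   0.1921] quat [ 0.0462  0.9989  0.001  -0.0012] F [ 0.62  0.44 -3.43] T [-0.063  0.208  0.036] gap 0.266 n 745
  x -0.165 y -0.0229 0.0174 z top -0.028 -0.0264
  x -0.15 y -0.0305 0.0241 z top -0.0304 -0.0276
  x -0.135 y -0.0324 0.0279 z top -0.0306 -0.027
  x -0.12 y -0.0264 0.0238 z top -0.0295 -0.0256
  x -0.105 y -0.0159 0.0124 z top -0.0285 -0.0261
  x -0.09 y -0.0138 0.0128 z top -0.0292 -0.0246
  x -0.075 y -0.0097 0.0082 z top -0.0181 -0.0163
  x -0.06 y -0.0043 0.0079 z top -0.0185 -0.017
  x extent -0.1691
```

Request:
drive_tool --pt "-0.001 0.015 0 0 0 0 -1" --pt "-0.001 0.03 0 0 0 0 -1" --pt "-0.001 0.04 0 0 0 0 -1" --pt "-0.001 0.044 0 0 0 0 -1" --pt "-0.001 0.044 0 0 0 0 -1" --pt "-0.001 0.044 0 0 0 0 -1" --pt "-0.001 0.04 0 0 0 0 -1" --pt "0 0.03 0 0 0 0 -1" --pt "0 0.015 0 0 0 0 -1" --pt "0 0.002 0 0 0 0 -1"

```text
t: 7.7
tcp_pos: [0.5057, -0.0094, 0.1928]
tool_rot: [0.045, 0.999, 0.0, -0.001]
force: [-0.3, -0.1, -4.0]
finger_gap: 0.266
gripper_force: 108.2
```

Request:
drive_tool --pt "0 0 0 0 0 -3 -1" --pt "0 0 0 0 0 -6 -1" --pt "0 0 0 0 0 -7 -1" --pt "0 0 0 0 0 -7 -1" --pt "0 0 0 0 0 -7 -1" --pt "0 0 0 0 0 -6 -1" --pt "0 0 0 0 0 -2.8 -1" --pt "0 0 0 0 0 0 -1" --pt "0 0 0 0 0 0 -1"

```text
t: 8.6
tcp_pos: [0.5065, -0.0126, 0.1931]
tool_rot: [-0.287, 0.958, -0.0, -0.0]
force: [-0.2, -0.6, -4.7]
finger_gap: 0.259
gripper_force: 108.2
```

```bash
cat >> h.py <<'E'
def save(s,name,box,k):
    a,b,c,d=box; cv2.imwrite(f"pics/{name}.png",cv2.resize(s["image"][b:d,a:c],None,fx=k,fy=k,interpolation=cv2.INTER_CUBIC)[:,:,::-1])
E
python3 - <<'E'
from h import *
Q,m,s=head("top","t2"); Q,m,s2=head("scene","s2")
wrist("w2")
save(s,"t2",(270,130,350,230),5); save(s2,"s2",(280,130,390,240),5)
a,b=cv2.imread("pics/t2.png"),cv2.imread("pics/s2.png"); h=500
cv2.imwrite("pics/m2.png",np.hstack([a[:400],b[:400,:395]]))
E
```

```text
top tcp [ 0.5065 -0.0126  0.1931] quat [-2.872e-01  9.579e-01 -1.000e-04 -2.000e-04] F [-0.16 -0.63 -4.68] T [-0.08   0.17   0.039] gap 0.259 n 187
  x -0.165 y -0.0132 0.0244 z top -0.028 -0.0253
  x -0.15 y -0.019 0.0317 z top -0.0305 -0.0273
  x -0.135 y 0.0013 0.0353 z top -0.0306 -0.0266
  x -0.12 y 0.0178 0.0266 z top -0.0281 -0.024
  x extent -0.1696
scene tcp [ 0.5065 -0.0124  0.1932] quat [-2.874e-01  9.578e-01 -1.000e-04 -1.000e-04] F [-0.41 -0.58 -4.48] T [-0.051  0.146 -0.005] gap 0.265 n 198
  x -0.165 y -0.0134 0.013 z top -0.028 -0.0266
  x -0.15 y -0.0318 0.0114 z top -0.0313 -0.0278
  x -0.135 y -0.0331 0.0059 z top -0.031 -0.0263
  x -0.12 y -0.0254 0.0014 z top -0.0316 -0.0257
  x -0.105 y -0.013 -0.008 z top -0.0268 -0.0261
  x -0.09 y -0.0116 -0.0037 z top -0.0183 -0.0155
  x -0.075 y -0.0099 -0.0036 z top -0.0179 -0.016
  x -0.06 y -0.0099 -0.0063 z top -0.014 -0.0134
  x extent -0.1667
t 8.7 tcp [ 0.5065 -0.0123  0.1932] yaw -146.58 z [-1.e-04 -2.e-04 -1.e+00] F [ 0.26 -0.1  -3.53] gap 0.2618299178996064
```

View pics/m2.png

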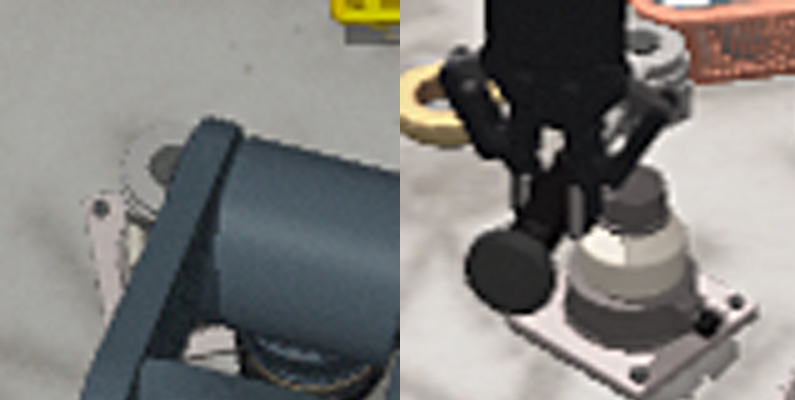

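Request:
drive_tool --pt "0 0.002 0.01 0 0 0 -1" --pt "0 0 0.02 0 0 0 -1" --pt "0 0 0.015 0 0 0 -1" --pt "0 0 0.008 0 0 0 -1" --pt "0 0 0 0 0 0 -1" --pt "0 0 0 0 0 0 -1"

```text
t: 9.35
tcp_pos: [0.5056, -0.0101, 0.1403]
tool_rot: [-0.288, 0.958, -0.0, 0.0]
force: [-0.1, -0.3, -2.7]
finger_gap: 0.262
gripper_force: 108.3
```

Run:
```python
from h import *
Q,m,s=head("top","t3"); Q2,m2,s2=head("scene","s3"); wrist("w3")
k=3
a=cv2.resize(s["image"][120:220,250:350],None,fx=4,fy=4,interpolation=cv2.INTER_CUBIC); b=cv2.resize(s2["image"][130:230,290:390],None,fx=4,fy=4,interpolation=cv2.INTER_CUBIC)
cv2.imwrite("pics/m3.png",np.hstack([a,b])[:,:,::-1])
```

```text
top tcp [ 0.5056 -0.0101  0.1403] quat [-0.2883  0.9575 -0.      0.    ] F [-0.08 -0.3  -2.7 ] T [-0.122  0.066 -0.027] gap 0.262 n 194
  x -0.165 y -0.0142 0.0222 z top -0.0277 -0.0251
  x -0.15 y -0.0199 0.0342 z top -0.0312 -0.0267
  x -0.135 y -0.0046 0.0355 z top -0.0307 -0.0274
  x -0.12 y 0.0163 0.0286 z top -0.0266 -0.0232
  x extent -0.1696
scene tcp [ 0.5059 -0.0102  0.1407] quat [-2.883e-01  9.575e-01 -3.000e-04  5.000e-04] F [ 0.07 -0.12 -3.72] T [-0.098  0.106  0.014] gap 0.265 n 229
  x -0.165 y -0.015 0.0103 z top -0.0277 -0.0265
  x -0.15 y -0.03 0.0114 z top -0.0315 -0.0283
  x -0.135 y -0.0312 0.0065 z top -0.0299 -0.0264
  x -0.12 y -0.0248 0.0124 z top -0.0281 -0.0253
  x -0.105 y -0.0134 -0.0071 z top -0.028 -0.0271
  x -0.09 y -0.0106 -0.0064 z top -0.0153 -0.0124
  x -0.075 y -0.0103 -0.0061 z top -0.0167 -0.0162
  x -0.06 y -0.0103 -0.0078 z top -0.0136 -0.012
  x extent -0.1668
t 9.45 tcp [ 0.5061 -0.0102  0.1409] yaw -146.49 z [ 1.6e-03 -4.0e-04 -1.0e+00] F [-0.49 -0.27 -2.94] gap 0.2646426414746224
```

View pics/m3.png

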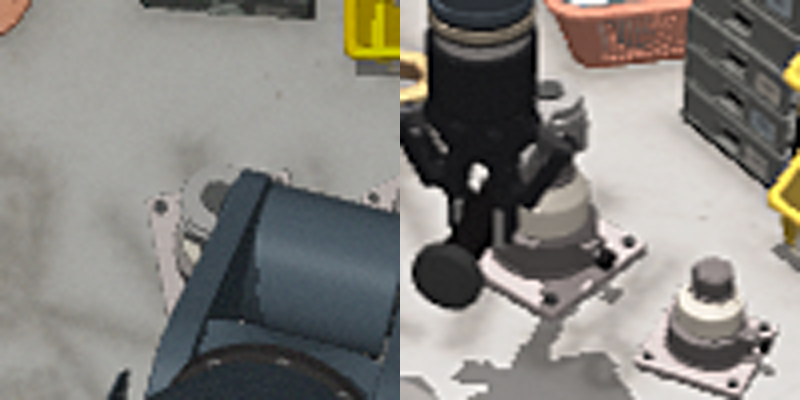

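Left (top view): the head sits at about (215,195) over the stand. Right (scene view): the head is just above the cap at about (560,140), and level. Now descending slowly.

Request:
drive_tool --pt "0.001 0.0005 0.003 0 0 0 -1" --pt "0 0 0.003 0 0 0 -1" --pt "0 0 0.003 0 0 0 -1" --pt "0 0 0.002 0 0 0 -1" --pt "0 0 0 0 0 0 -1" --pt "0 0 0 0 0 0 -1"

```text
t: 10.1
tcp_pos: [0.5043, -0.0102, 0.1292]
tool_rot: [-0.288, 0.958, 0.0, -0.0]
force: [1.4, -0.1, -3.7]
finger_gap: 0.265
gripper_force: 108.3
```

Request:
drive_tool --pt "0 0 0.003 0 0 0 -1" --pt "0 0 0.003 0 0 0 -1" --pt "0 0 0.003 0 0 0 -1" --pt "0 0 0.003 0 0 0 -1" --pt "0 0 0 0 0 0 -1" --pt "0 0 0 0 0 0 -1"

```text
t: 10.7
tcp_pos: [0.5042, -0.0102, 0.1171]
tool_rot: [-0.288, 0.958, 0.0, -0.0]
force: [-0.1, -0.6, -3.6]
finger_gap: 0.263
gripper_force: 108.3
```

Request:
drive_tool --pt "0 0 0.001 0 0 0 -1" --pt "0 0 0.001 0 0 0 -1" --pt "0 0 0 0 0 0 -1" --pt "0 0 0 0 0 0 -1"

```text
t: 11.1
tcp_pos: [0.5043, -0.0102, 0.1153]
tool_rot: [-0.288, 0.958, -0.0, -0.0]
force: [-0.6, -0.2, -3.4]
finger_gap: 0.264
gripper_force: 108.3
```

Request:
drive_tool --pt "0 0 0.001 0 0 0 -1" --pt "0 0 0.001 0 0 0 -1" --pt "0 0 0 0 0 0 -1" --pt "0 0 0 0 0 0 -1"

```text
t: 11.5
tcp_pos: [0.5044, -0.0102, 0.1133]
tool_rot: [-0.288, 0.958, -0.0, 0.0]
force: [0.9, -0.0, -3.7]
finger_gap: 0.265
gripper_force: 108.3
```

Request:
drive_tool --pt "0 0 0.0007 0 0 0 -1" --pt "0 0 0 0 0 0 -1" --pt "0 0 0 0 0 0 -1"

```text
t: 11.8
tcp_pos: [0.5045, -0.0103, 0.1128]
tool_rot: [-0.288, 0.958, -0.0, 0.0]
force: [-0.3, -0.3, -2.3]
finger_gap: 0.261
gripper_force: 108.4
```

Request:
drive_tool --pt "0 0 0.0006 0 0 0 -1" --pt "0 0 0 0 0 0 -1" --pt "0 0 0 0 0 0 -1"

```text
t: 12.1
tcp_pos: [0.5046, -0.0103, 0.1123]
tool_rot: [-0.288, 0.958, -0.0, 0.0]
force: [-1.3, -0.1, 1.4]
finger_gap: 0.259
gripper_force: 108.6
```

Run:
```python
from station import manip
from h import *
s=manip.sense(); print(s["tcp_pos"],s["tool_rot"],s["force"],s["ft_torque"])
head("scene","s4")
```

```text
[ 0.5045657  -0.01029032  0.11225406] [-2.88253033e-01  9.57554203e-01 -1.62044461e-04  3.34745265e-04] [-1.27284149 -0.12137542  1.44857134] [ 0.18859814 -0.07557165  0.07799993]
scene tcp [ 0.5046 -0.0103  0.1123] quat [-2.883e-01  9.576e-01 -2.000e-04  3.000e-04] F [-1.27 -0.12  1.45] T [ 0.189 -0.076  0.078] gap 0.259 n 285
  x -0.165 y -0.0119 0.0143 z top -0.0285 -0.0277
  x -0.15 y -0.0336 0.0125 z top -0.0312 -0.0285
  x -0.135 y -0.0349 0.0054 z top -0.0338 -0.0276
  x -0.12 y -0.032 0.0048 z top -0.0289 -0.0245
  x -0.105 y -0.02 0.0089 z top -0.0277 -0.024
  x -0.09 y -0.0093 -0.0075 z top -0.0085 -0.008
  x -0.075 y -0.0101 -0.0076 z top -0.0179 -0.0171
  x -0.06 y -0.0099 -0.0059 z top -0.0191 -0.0139
  x extent -0.1677
```

Request:
drive_tool --pt "0 0.0012 -0.0003 0 0 0.5 -1" --pt "0 0.0024 0 0 0 1 -1" --pt "-0.0001 0.0049 0 0 0 2 -1" --pt "-0.0001 0.0049 0 0 0 2 -1" --pt "-0.0001 0.0049 0 0 0 2 -1" --pt "-0.0001 0.0049 0 0 0 2 -1" --pt "0 0 0 0 0 0 -1"

```text
t: 12.85
tcp_pos: [0.493, 0.0102, 0.1124]
tool_rot: [-0.208, 0.978, -0.0, 0.0]
force: [-1.2, -2.4, 0.9]
finger_gap: 0.262
gripper_force: 108.7
```

```bash
cat >> h.py <<'E'
def st():
    from station import manip
    s=manip.sense(); M=R.from_quat(s["tool_rot"]).as_matrix(); F=s["force"]@M; T=s["ft_torque"]@M
    p=s["tcp_pos"]-.14*M[:,0]
    print("t",round(s["t"],2),"tcp",s["tcp_pos"].round(4),"psi",(np.degrees(np.arctan2(M[1,0],M[0,0]))%360-180).round(2),"pivot",p.round(4),"Ftool",F.round(2),"Ttool",T.round(3),"tilt",M[:2,2].round(4))
E
python3 -c "
from h import *
st()"
```

```text
t 12.85 tcp [0.493  0.0102 0.1124] psi 23.99 pivot [0.621  0.0671 0.1124] Ftool [ 2.12 -1.72 -0.87] Ttool [0.232 0.017 0.165] tilt [ 0.0002 -0.0005]
```

Request:
drive_tool --pt "-0.0001 0.0049 0 0 0 2 -1" --pt "-0.0001 0.0049 0 0 0 2 -1" --pt "-0.0001 0.0049 0 0 0 2 -1" --pt "-0.0001 0.0049 0 0 0 2 -1" --pt "0 0 0 0 0 0 -1"

```text
t: 13.35
tcp_pos: [0.4863, 0.0285, 0.1124]
tool_rot: [-0.14, 0.99, -0.0, -0.0]
force: [-1.4, -2.3, 0.3]
finger_gap: 0.261
gripper_force: 108.7
```

```bash
python3 -c "
from h import *
st()"
```

```text
t 13.35 tcp [0.4863 0.0285 0.1124] psi 16.04 pivot [0.6209 0.0672 0.1123] Ftool [ 2.03 -1.85 -0.28] Ttool [0.286 0.099 0.214] tilt [-0.0003 -0.0004]
```

Request:
drive_tool --pt "0 0.0024 0 0 0 1 -1" --pt "-0.0001 0.0025 0 0 0 1 -1" --pt "0 0.0024 0 0 0 1 -1" --pt "0 0.0025 0 0 0 1 -1"

```text
t: 13.75
tcp_pos: [0.4839, 0.0381, 0.1123]
tool_rot: [-0.104, 0.995, -0.0, -0.0]
force: [-2.3, -2.2, 1.1]
finger_gap: 0.263
gripper_force: 108.9
```

Request:
drive_tool --pt "0 0.0024 0 0 0 1 -1" --pt "-0.0001 0.0025 0 0 0 1 -1" --pt "0 0.0024 0 0 0 1 -1" --pt "0 0.0025 0 0 0 1 -1"

```text
t: 14.15
tcp_pos: [0.4821, 0.0479, 0.1122]
tool_rot: [-0.069, 0.998, 0.0, -0.0]
force: [-3.1, -4.0, 1.8]
finger_gap: 0.264
gripper_force: 108.9
```

```bash
python3 -c "
from h import *
st()"
```

```text
t 14.15 tcp [0.4821 0.0479 0.1122] psi 7.92 pivot [0.6208 0.0672 0.1121] Ftool [ 3.67 -3.56 -1.77] Ttool [0.428 0.191 0.118] tilt [-0.0007  0.    ]
```

Request:
drive_tool --pt "0 0.0024 0 0 0 1 -1" --pt "0 0 0 0 0 0 -1"

```text
t: 14.35
tcp_pos: [0.4818, 0.0504, 0.1123]
tool_rot: [-0.061, 0.998, 0.0, -0.0]
force: [-3.5, -3.0, 2.3]
finger_gap: 0.266
gripper_force: 108.9
```

```bash
python3 -c "
from h import *
st()"
```

```text
t 14.35 tcp [0.4818 0.0504 0.1123] psi 6.98 pivot [0.6208 0.0674 0.1122] Ftool [ 3.82 -2.51 -2.27] Ttool [0.418 0.232 0.199] tilt [-0.0007  0.0001]
```

Request:
drive_tool --pt "0.0002 0.0024 0 0 0 1 -1" --pt "0.0001 0.0025 -0.0001 0 0 1 -1" --pt "0 0.0024 0 0 0 1 -1"

```text
t: 14.65
tcp_pos: [0.4811, 0.0575, 0.1124]
tool_rot: [-0.034, 0.999, 0.0, -0.0]
force: [-2.5, -1.5, 0.7]
finger_gap: 0.266
gripper_force: 108.9
```

```bash
python3 -c "
from h import *
st()"
```

```text
t 14.65 tcp [0.4811 0.0575 0.1124] psi 3.94 pivot [0.6208 0.0672 0.1123] Ftool [ 2.59 -1.37 -0.68] Ttool [0.258 0.178 0.002] tilt [-0.0001  0.0001]
```

Request:
drive_tool --pt "0 0.0024 0 0 0 1 -1" --pt "0 0.0025 0 0 0 1 -1" --pt "0 0.0024 0 0 0 1 -1" --pt "0 0.0024 0 0 0 1 -1"

```text
t: 15.05
tcp_pos: [0.4807, 0.0673, 0.1124]
tool_rot: [0.001, 1.0, 0.0, 0.0]
force: [-2.4, -0.9, 0.4]
finger_gap: 0.264
gripper_force: 108.8
```

Request:
drive_tool --pt "0 0.0024 0 0 0 1 -1" --pt "0 0.0025 0 0 0 1 -1" --pt "0 0.0024 0 0 0 1 -1" --pt "-0.0001 0.0025 0 0 0 1 -1"

```text
t: 15.45
tcp_pos: [0.481, 0.077, 0.1124]
tool_rot: [0.035, 0.999, 0.0, -0.0]
force: [-2.7, -1.2, 0.6]
finger_gap: 0.263
gripper_force: 108.8
```

Request:
drive_tool --pt "0 0.0024 0 0 0 1 -1" --pt "0 0.0025 0 0 0 1 -1" --pt "0 0.0024 0 0 0 1 -1" --pt "-0.0001 0.0025 0 0 0 1 -1"

```text
t: 15.85
tcp_pos: [0.482, 0.0868, 0.1124]
tool_rot: [0.07, 0.998, 0.0, -0.0]
force: [-2.7, -1.0, 0.2]
finger_gap: 0.262
gripper_force: 108.8
```

```bash
python3 -c "
from h import *
st()"
```

```text
t 15.85 tcp [0.482  0.0868 0.1124] psi -8.07 pivot [0.6206 0.0671 0.1124] Ftool [ 2.51 -1.33 -0.17] Ttool [ 0.121  0.126 -0.157] tilt [-0.0002  0.0001]
```

Request:
drive_tool --pt "0 0.0024 0 0 0 1 -1" --pt "0 0.0025 0 0 0 1 -1" --pt "0 0.0024 0 0 0 1 -1" --pt "0 0.0025 0 0 0 1 -1"

```text
t: 16.25
tcp_pos: [0.4837, 0.0964, 0.1124]
tool_rot: [0.105, 0.994, 0.0, -0.0]
force: [-2.0, -0.6, 1.0]
finger_gap: 0.263
gripper_force: 108.8
```

```bash
python3 -c "
from h import *
st()"
```

```text
t 16.25 tcp [0.4837 0.0964 0.1124] psi -12.07 pivot [0.6206 0.0671 0.1124] Ftool [ 1.86 -0.96 -0.97] Ttool [ 0.113  0.113 -0.125] tilt [-0.0001  0.0001]
```

Request:
drive_tool --pt "0 0.0024 0 0 0 1 -1" --pt "0 0.0025 0 0 0 1 -1" --pt "0 0.0024 0 0 0 1 -1"

```text
t: 16.55
tcp_pos: [0.4853, 0.1035, 0.1124]
tool_rot: [0.131, 0.991, 0.0, -0.0]
force: [-3.0, 0.4, 0.6]
finger_gap: 0.266
gripper_force: 108.8
```

```bash
python3 -c "
from h import *
st()"
```

```text
t 16.55 tcp [0.4853 0.1035 0.1124] psi -15.07 pivot [0.6205 0.0671 0.1124] Ftool [ 3.02 -0.37 -0.65] Ttool [ 0.045  0.148 -0.149] tilt [-0.0001  0.0001]
```

Request:
drive_tool --pt "0.0001 0.0024 0 0 0 1 -1" --pt "0 0.0025 0 0 0 1 -1" --pt "0 0.0024 0 0 0 1 -1"

```text
t: 16.85
tcp_pos: [0.4874, 0.1106, 0.1124]
tool_rot: [0.157, 0.988, 0.0, 0.0]
force: [-1.6, 1.4, 0.6]
finger_gap: 0.261
gripper_force: 108.8
```

```bash
python3 -c "
from h import *
st()"
```

```text
t 16.85 tcp [0.4874 0.1106 0.1124] psi -18.07 pivot [0.6205 0.0671 0.1124] Ftool [ 1.97  0.78 -0.58] Ttool [ 0.067  0.183 -0.214] tilt [0.0001 0.0001]
```

Request:
drive_tool --pt "0 0.0024 0 0 0 1 -1" --pt "0 0.0025 0 0 0 1 -1" --pt "0 0.0024 0 0 0 1 -1"

```text
t: 17.15
tcp_pos: [0.4896, 0.1172, 0.1124]
tool_rot: [0.182, 0.983, -0.0, -0.0]
force: [-2.8, -0.3, 0.7]
finger_gap: 0.266
gripper_force: 108.9
```

```bash
python3 -c "
from h import *
st()
s=head('scene','s5')[2]; save(s,'s5',(270,110,400,220),6)"
```

```text
t 17.15 tcp [0.4896 0.1172 0.1124] psi -21.02 pivot [0.6203 0.067  0.1124] Ftool [ 2.52 -1.3  -0.67] Ttool [ 0.281  0.086 -0.406] tilt [-0.0002 -0.0006]
scene tcp [0.4896 0.1172 0.1124] quat [ 1.824e-01  9.832e-01 -3.000e-04 -0.000e+00] F [-2.82 -0.31  0.67] T [-0.232  0.181  0.406] gap 0.266 n 739
  x -0.18 y -0.0102 0.0019 z top 0.0344 0.0355
  x -0.165 y -0.0285 0.0116 z top -0.03 -0.0219
  x -0.15 y -0.0373 0.025 z top -0.0328 -0.0271
  x -0.135 y -0.0341 0.0238 z top -0.0327 -0.0262
  x -0.12 y -0.0301 0.0232 z top -0.029 -0.0205
  x -0.105 y -0.0205 0.0141 z top -0.0298 -0.026
  x -0.09 y -0.0161 0.0131 z top -0.0287 -0.0251
  x -0.075 y -0.0107 0.0064 z top -0.0183 -0.0163
  x -0.06 y -0.011 0.0067 z top -0.0198 -0.0156
  x -0.045 y -0.0115 0.0079 z top -0.0188 -0.0157
  x extent -0.1753
```

View pics/s5.png

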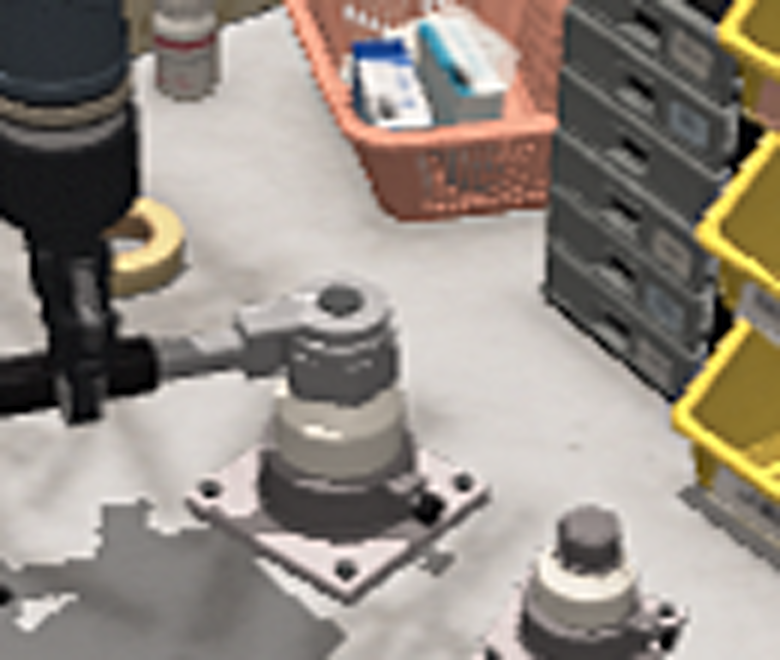

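The socket sits fully down on the rim, with the head at about (340,330) and the handle level. The moment is now rising, so the cap is coming tight. I'll take small steps from here.

Request:
drive_tool --pt "0 0.0024 0 0 0 1 -1"

```text
t: 17.3
tcp_pos: [0.4904, 0.1193, 0.1124]
tool_rot: [0.191, 0.982, -0.0, -0.0]
force: [-2.0, -0.8, -0.0]
finger_gap: 0.262
gripper_force: 109.0
```

```bash
cat >> h.py <<'E'
def mom():
    from station import manip
    st(); s=manip.sense(); M=R.from_quat(s["tool_rot"]).as_matrix(); F=s["force"]@M; T=s["ft_torque"]@M; print("M",-(0.14*F[1]+T[2]))
E
python3 -c "
from h import *
mom()"
```

```text
t 17.3 tcp [0.4904 0.1193 0.1124] psi -21.98 pivot [0.6202 0.0669 0.1124] Ftool [ 1.55 -1.46  0.03] Ttool [ 0.435  0.052 -0.589] tilt [-0.0004 -0.0007]
M 0.7933722426927257
```

Request:
drive_tool --pt "0 0.0025 0 0 0 1 -1" --pt "0 0.0024 0 0 0 1 -1"

```text
t: 17.5
tcp_pos: [0.4922, 0.1237, 0.1123]
tool_rot: [0.208, 0.978, -0.001, -0.0]
force: [-2.7, -3.6, 0.5]
finger_gap: 0.266
gripper_force: 109.1
```

```bash
python3 -c "
from h import *
mom()"
```

```text
t 17.5 tcp [0.4922 0.1237 0.1123] psi -23.99 pivot [0.6201 0.0668 0.1123] Ftool [ 1.01 -4.37 -0.53] Ttool [ 0.779 -0.058 -0.734] tilt [-0.0006 -0.0011]
M 1.3456693944407343
```

Request:
drive_tool --pt "0 0.0024 0 0 0 1 -1"

```text
t: 17.6
tcp_pos: [0.4932, 0.1259, 0.1123]
tool_rot: [0.216, 0.976, -0.001, -0.0]
force: [-2.6, -2.9, 0.4]
finger_gap: 0.267
gripper_force: 109.1
```

```bash
python3 -c "
from h import *
mom()"
```

```text
t 17.6 tcp [0.4932 0.1259 0.1123] psi -24.98 pivot [0.6201 0.0667 0.1123] Ftool [ 1.12 -3.71 -0.38] Ttool [ 0.741 -0.038 -0.826] tilt [-0.0007 -0.0012]
M 1.3450624720059878
```

Request:
drive_tool --pt "0 0.0025 0 0 0 1 -1"

```text
t: 17.7
tcp_pos: [0.4943, 0.1283, 0.1124]
tool_rot: [0.225, 0.974, -0.0, -0.0]
force: [-2.7, -3.8, -0.2]
finger_gap: 0.263
gripper_force: 109.0
```

```bash
python3 -c "
from h import *
mom()"
```

```text
t 17.7 tcp [0.4943 0.1283 0.1124] psi -26.03 pivot [0.6201 0.0668 0.1123] Ftool [ 0.72 -4.58  0.24] Ttool [ 0.792 -0.105 -0.646] tilt [-0.0005 -0.0007]
M 1.287108759330566
```

Request:
drive_tool --pt "0 0.0024 0 0 0 1 -1"

```text
t: 17.8
tcp_pos: [0.4954, 0.1307, 0.1124]
tool_rot: [0.234, 0.972, -0.0, -0.0]
force: [-2.4, -2.8, 0.6]
finger_gap: 0.265
gripper_force: 108.9
```

```bash
python3 -c "
from h import *
mom()
s=head('scene','s6')"
```

```text
t 17.8 tcp [0.4954 0.1307 0.1124] psi -27.08 pivot [0.6201 0.0669 0.1123] Ftool [ 0.86 -3.58 -0.56] Ttool [ 0.768 -0.09  -0.561] tilt [-0.0003 -0.0002]
M 1.0631059383046142
scene tcp [0.4954 0.1307 0.1124] quat [ 2.341e-01  9.722e-01 -1.000e-04 -1.000e-04] F [-2.4  -2.8   0.56] T [-0.725  0.269  0.562] gap 0.265 n 742
  x -0.18 y -0.009 0.0004 z top 0.0286 0.0339
  x -0.165 y -0.031 0.0178 z top -0.0287 -0.0187
  x -0.15 y -0.034 0.0254 z top -0.0327 -0.0267
  x -0.135 y -0.0347 0.0272 z top -0.0316 -0.027
  x -0.12 y -0.0317 0.0191 z top -0.0304 -0.0231
  x -0.105 y -0.0186 0.0145 z top -0.0298 -0.0258
  x -0.09 y -0.0187 0.0116 z top -0.0275 -0.0252
  x -0.075 y -0.0137 0.0066 z top -0.0187 -0.0167
  x -0.06 y -0.0099 0.0109 z top -0.0188 -0.0164
  x -0.045 y -0.0103 0.0084 z top -0.0183 -0.0173
  x extent -0.1768
```

Moment passed its peak (about 1.35 at -24°) and fell to 1.06, so the wrench has clicked, at roughly 0.06–0.09 rad of give. I'm stopping here and easing back into the middle of the socket's play.

Request:
drive_tool --pt "0 -0.0024 0 0 0 -1 -1" --pt "-0.0001 -0.0049 0 0 0 -2 -1" --pt "-0.0001 -0.0049 0 0 0 -2 -1" --pt "-0.0001 -0.0049 0 0 0 -2 -1" --pt "-0.0001 -0.0049 0 0 0 -2 -1" --pt "0 0 0 0 0 0 -1"

```text
t: 18.45
tcp_pos: [0.4876, 0.1108, 0.1125]
tool_rot: [0.158, 0.987, 0.001, 0.0]
force: [-2.2, 0.7, -0.7]
finger_gap: 0.263
gripper_force: 108.7
```

```bash
python3 -c "
from h import *
mom()"
```

```text
t 18.45 tcp [0.4876 0.1108 0.1125] psi -18.19 pivot [0.6206 0.067  0.1126] Ftool [2.3  0.01 0.72] Ttool [-0.048  0.229 -0.122] tilt [0.0013 0.0021]
M 0.12089409767377862
```

Request:
drive_tool --pt "0.0003 -0.0049 0 0 0 -2 -1" --pt "0 0 0 0 0 0 -1" --pt "0 0 -0.002 0 0 0 -1" --pt "0 0 -0.003 0 0 0 -1" --pt "0 0 0 0 0 0 -1"

```text
t: 18.95
tcp_pos: [0.4857, 0.106, 0.1177]
tool_rot: [0.139, 0.99, 0.0, 0.0]
force: [-0.1, -0.1, -3.0]
finger_gap: 0.264
gripper_force: 108.3
```

```bash
python3 -c "
from h import *
mom()"
```

```text
t 18.95 tcp [0.4857 0.106  0.1177] psi -16.03 pivot [0.6202 0.0673 0.1178] Ftool [ 0.05 -0.11  3.03] Ttool [ 0.058  0.17  -0.016] tilt [0.0008 0.0003]
M 0.03116990518487274
```

Clean: only the wrench's weight shows. Lifting off.

Request:
drive_tool --pt "0 0 -0.005 0 0 0 -1" --pt "0 0 -0.006 0 0 0 -1" --pt "0 0 -0.008 0 0 0 -1" --pt "0 0 -0.015 0 0 0 -1" --pt "0 0 -0.02 0 0 0 -1" --pt "0 0 -0.015 0 0 0 -1" --pt "0 0 -0.006 0 0 0 -1" --pt "0 0 0 0 0 0 -1" --pt "0 0 0 0 0 0 -1"

```text
t: 19.85
tcp_pos: [0.4846, 0.1057, 0.1921]
tool_rot: [0.139, 0.99, -0.0, -0.001]
force: [0.3, -0.5, -3.8]
finger_gap: 0.265
gripper_force: 108.2
```

```bash
python3 -c "
from h import *
mom(); head('scene','s7'); head('top','t7')"
```

```text
t 19.85 tcp [0.4846 0.1057 0.1921] psi -16.0 pivot [0.6192 0.0671 0.192 ] Ftool [-0.47 -0.4   3.79] Ttool [0.008 0.122 0.029] tilt [-0.0011  0.    ]
M 0.027048835700188605
scene tcp [0.4846 0.1057 0.1921] quat [ 1.391e-01  9.903e-01 -1.000e-04 -6.000e-04] F [ 0.33 -0.51 -3.79] T [ 0.026  0.12  -0.029] gap 0.265 n 581
  x -0.165 y -0.0245 0.0115 z top -0.0287 -0.0257
  x -0.15 y -0.0312 0.024 z top -0.0319 -0.0267
  x -0.135 y -0.0332 0.0256 z top -0.0315 -0.0275
  x -0.12 y -0.0281 0.0198 z top -0.0287 -0.0244
  x -0.105 y -0.0155 0.0121 z top -0.029 -0.0263
  x -0.09 y -0.0145 0.0135 z top -0.0276 -0.0238
  x -0.075 y -0.0113 0.0068 z top -0.018 -0.0156
  x -0.06 y -0.0105 0.0057 z top -0.0183 -0.0158
  x -0.045 y -0.0106 -0.0013 z top -0.0183 -0.0157
  x extent -0.172
top tcp [0.4845 0.1057 0.1918] quat [ 1.391e-01  9.903e-01 -1.000e-04 -9.000e-04] F [ 0.36  0.08 -3.58] T [0.046 0.165 0.01 ] gap 0.263 n 342
  x -0.165 y -0.0164 0.0168 z top -0.0264 -0.0249
  x -0.15 y -0.0271 0.0271 z top -0.0297 -0.0263
  x -0.135 y -0.0289 0.0333 z top -0.0305 -0.0274
  x -0.12 y -0.024 0.0246 z top -0.029 -0.0249
  x -0.105 y -0.014 -0.0068 z top -0.0254 -0.0188
  x extent -0.1674
```

Request:
drive_tool --pt "-0.003 -0.012 0 0 0 0 -1" --pt "-0.007 -0.03 0 0 0 0 -1" --pt "-0.011 -0.044 0 0 0 0 -1" --pt "-0.012 -0.047 0 0 0 0 -1" --pt "-0.012 -0.047 0 0 0 0 -1" --pt "-0.012 -0.047 0 0 0 0 -1" --pt "-0.012 -0.047 0 0 0 0 -1" --pt "-0.012 -0.047 0 0 0 0 -1" --pt "-0.01 -0.041 0 0 0 0 -1" --pt "-0.005 -0.022 0 0 0 0 -1"

```text
t: 20.95
tcp_pos: [0.471, -0.295, 0.1919]
tool_rot: [0.141, 0.99, -0.001, 0.0]
force: [0.6, 0.1, -3.3]
finger_gap: 0.264
gripper_force: 108.5
```

Request:
drive_tool --pt "-0.002 -0.011 0 0 0 -2.4 -1" --pt "0 0 0 0 0 -4 -1" --pt "0 0 0 0 0 -2 -1" --pt "0 0 0 0 0 0 -1" --pt "0 0 0 0 0 0 -1"

```text
t: 21.45
tcp_pos: [0.47, -0.3013, 0.1919]
tool_rot: [0.067, 0.998, 0.0, -0.001]
force: [1.1, -0.6, -3.3]
finger_gap: 0.265
gripper_force: 108.4
```

```bash
python3 -c "
from h import *
mom()"
```

```text
t 21.45 tcp [ 0.47   -0.3013  0.1919] psi -7.65 pivot [ 0.6088 -0.3199  0.1917] Ftool [-1.16 -0.41  3.27] Ttool [ 0.027  0.193 -0.018] tilt [-0.0011  0.0006]
M 0.07573785736351668
```

Request:
drive_tool --pt "0 0 0.015 0 0 0 -1" --pt "0 0 0.03 0 0 0 -1" --pt "0 0 0.035 0 0 0 -1" --pt "0 0 0.03 0 0 0 -1" --pt "0 0 0.025 0 0 0 -1" --pt "0 0 0.015 0 0 0 -1" --pt "0 0 0.008 0 0 0 -1" --pt "0 0 0.004 0 0 0 -1" --pt "0 0 0 0 0 0 -1" --pt "0 0 0 0 0 0 -1"

```text
t: 22.45
tcp_pos: [0.4712, -0.3015, 0.0312]
tool_rot: [0.066, 0.998, -0.001, 0.001]
force: [0.5, -0.3, -3.4]
finger_gap: 0.261
gripper_force: 108.6
```

```bash
python3 -c "
from h import *
mom()"
```

```text
t 22.45 tcp [ 0.4712 -0.3015  0.0312] psi -7.59 pivot [ 0.61   -0.32    0.0314] Ftool [-0.51 -0.2   3.45] Ttool [ 0.036  0.145 -0.012] tilt [ 0.0013 -0.0013]
M 0.04057691867201636
```

Request:
drive_tool --pt "0 0 0.003 0 0 0 -1" --pt "0 0 0.002 0 0 0 -1" --pt "0 0 0.001 0 0 0 -1" --pt "0 0 0 0 0 0 -1" --pt "0 0 0 0 0 0 -1"

```text
t: 22.95
tcp_pos: [0.4707, -0.301, 0.0245]
tool_rot: [0.066, 0.998, -0.0, 0.0]
force: [-0.1, 1.2, -3.7]
finger_gap: 0.261
gripper_force: 108.6
```

Request:
drive_tool --pt "0 0 0.0008 0 0 0 -1" --pt "0 0 0 0 0 0 -1" --pt "0 0 0 0 0 0 -1"

```text
t: 23.25
tcp_pos: [0.4707, -0.301, 0.0239]
tool_rot: [0.066, 0.998, -0.0, 0.0]
force: [-0.8, 0.6, 0.2]
finger_gap: 0.261
gripper_force: 109.3
```

```bash
python3 -c "
from h import *
mom()"
```

```text
t 23.25 tcp [ 0.4707 -0.301   0.0239] psi -7.59 pivot [ 0.6095 -0.3195  0.024 ] Ftool [ 0.87  0.51 -0.2 ] Ttool [-0.154  0.156  0.038] tilt [ 0.0003 -0.0002]
M -0.10933965968107225
```

Request:
drive_tool --pt "0 0 0 0 0 0 -0.4" --pt "0 0 0 0 0 0 -0.3" --pt "0 0 0 0 0 0 0" --pt "0 0 0 0 0 0 0.5" --pt "0 0 0 0 0 0 1" --pt "0 0 0 0 0 0 1" --pt "0 0 0 0 0 0 1" --newtons 20

```text
t: 23.95
tcp_pos: [0.4707, -0.301, 0.0236]
tool_rot: [0.066, 0.998, -0.0, -0.0]
force: [0.9, -0.1, 0.3]
finger_gap: 1.001
gripper_force: 0.0
```

Request:
drive_tool --pt "0 0 -0.005 0 0 0 1" --pt "0 0 -0.015 0 0 0 1" --pt "0 0 -0.035 0 0 0 1" --pt "0 0 -0.04 0 0 0 1" --pt "0 0 -0.04 0 0 0 1" --pt "0 0 -0.04 0 0 0 1" --pt "0 0 -0.03 0 0 0 1" --pt "0 0 -0.01 0 0 0 1" --pt "0 0 0 0 0 0 1" --pt "0 0 0 0 0 0 1"

```text
t: 24.95
tcp_pos: [0.4699, -0.3003, 0.2378]
tool_rot: [0.066, 0.998, 0.001, -0.001]
force: [-0.5, -0.1, -0.0]
finger_gap: 0.997
gripper_force: 0.0
```

Run:
```python
from h import *
s=wrist('end'); P,T,f=cloud(s,s["tcp"],s["rot"])
x,y,z=P[...,0],P[...,1],P[...,2]; hsv=cv2.cvtColor(s["image"],cv2.COLOR_RGB2HSV)
near=(abs(x-.515)<.2)&(abs(y+.305)<.09)
mat=near&(abs(z-.003)<.008)&(hsv[...,1]>90)&(hsv[...,0]<25); print("mat",rect(P[mat][:,:2]))
w=(abs(x-.515)<.145)&(abs(y+.31)<.05)&(z>.012)&(z<.075); print("wr",rect(P[w][:,:2]))
for a in np.arange(.4,.66,.03):
    q=P[w&(abs(x-a)<.0075)]
    if len(q): print(round(a,3),q[:,1].min().round(4),q[:,1].max().round(4),q[:,2].max().round(4))
from station import manip
t=manip.snapshot("top"); P,_,_=cloud(t); x,y,z=P[...,0],P[...,1],P[...,2]
m=(x>.25)&(x<.8)&(y>-.5)&(y<.55)&(z>.012)&(z<.15); nn,lab,st_,ce=cv2.connectedComponentsWithStats(m.astype(np.uint8))
for i in range(1,nn):
    if st_[i,4]>100: q=P[lab==i]; print(np.round(np.median(q,0),3),st_[i,4],round(q[:,2].max(),3))
```

```text
t 24.95 tcp [ 0.4699 -0.3003  0.2378] yaw 172.41 z [-0.0015  0.0014 -1.    ] F [-0.51 -0.07 -0.05] gap 0.9969823048465889
mat (array([ 515.8, -306.1]), 100.4, 291.6, 81.96)
wr (array([ 515.5, -307.2]), 65.7, 240.6, 82.78)
0.4 -0.3178 -0.2674 0.0572
0.43 -0.3089 -0.2834 0.0443
0.46 -0.3119 -0.2871 0.0442
0.49 -0.3164 -0.291 0.0441
0.52 -0.3173 -0.2957 0.041
0.55 -0.3243 -0.302 0.0491
0.58 -0.3377 -0.2976 0.0513
0.61 -0.3518 -0.2866 0.0541
0.64 -0.3294 -0.3097 0.0508
[0.788 0.276 0.086] 136 0.094
[0.789 0.479 0.057] 160 0.085
[ 0.779 -0.094  0.051] 251 0.071
[ 0.792 -0.253  0.05 ] 226 0.063
[ 0.745 -0.415  0.02 ] 1314 0.061
[0.651 0.341 0.02 ] 366 0.026
[0.608 0.065 0.044] 1112 0.121
[ 0.645 -0.092  0.054] 349 0.089
[ 0.663 -0.42   0.02 ] 178 0.025
[ 0.599 -0.309  0.047] 390 0.056
[0.527 0.396 0.025] 143 0.076
[0.468 0.459 0.019] 142 0.026
[0.416 0.337 0.075] 228 0.083
[0.358 0.452 0.017] 776 0.023
```

View pics/end.png

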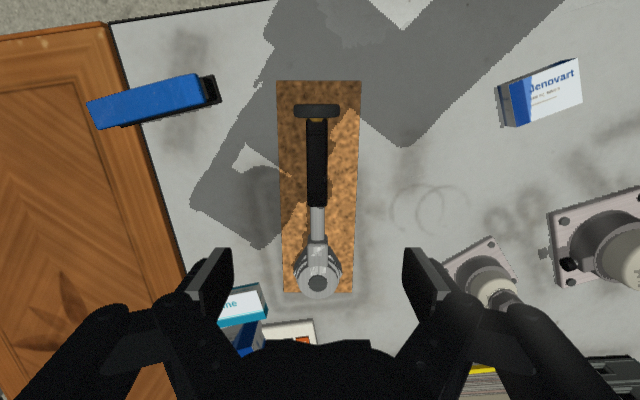

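The final view shows the wrench lying flat and centred along the mat, with its head at (318,280) and end disc at (317,110). Carton, tape and bottle haven't moved, and the arm is clear.

```bash
python3 -c "
from station import manip
print(manip.sign_off())"
```

```text
the job is handed in; nothing more can be done
None
```

The job is handed in at about 25 s: the cap was turned clockwise until the wrench clicked (judged from the turning moment, which peaked near 1.35 N m and fell to 1.06), and the wrench is back flat along its mat with the bottle, carton and tape where they were.

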